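# Nip a glass bottle in the bench width gauge

### The arm

A 6-joint arm with a two-finger parallel gripper is mounted at the origin on a cart in front of the work surface, level with it; the furniture and walls round the work are solid. World frame = base frame: x ahead of the robot, y to its left, z up, the work surface at z = 0. Lengths are in m, angles in rad, forces in N, time in s.
With the tool pointing down it reaches from about 0.375 to 0.9 m from the base axis. Payload 3.1 kg.
Tool frame: the origin (TCP) lies midway between the tips of the shut fingers; the grasp point (between the pads) lies 19 mm behind it; x points along the fingers, y is the direction in which the jaws open and shut, and the axes are right-handed (so a half turn about x gives the same grasp; the last joint's range is limited). The gripper opens to 87 mm and grips with 3 to 60 N. Pads are 19 mm wide; open, the fingers measure 117 mm over their backs; the gripper's body (75 mm by 190 mm) begins 51 mm behind the grasp point.
Start: joints at [0.922, 0.527, 1.433, -0, 1.181, -0.178], TCP at [0.283, 0.557, 0.223] pointing down, gripper open.
Joint ranges: [-3.08, 3.08], [-0.75, 2.2], [0.22, 2.44], [-1.43, 4.57], [0, 2.65], [-2.85, 2.85]. Speed limits (rad/s): [2.79, 2.79, 3.14, 3.14, 3.14, 3.14].

### API

Orientations are given as a unit quaternion [x, y, z, w].
In Python, from rig import get_obs, imaging, robot gives the robot as it stands.
- The arm moves only by the shell command python3 -m inch 'ROWS' [FORCE]. ROWS is JSON, a list of rows, each a list of 3 entries, a list of its own where there are three numbers: the finger opening in mm, from 0 to 87, then the shift along the tool's x, y, z in mm, then the turn, a rotation vector about the tool's x, y, z in degrees. In form: [[grip, [dx, dy, dz], [wx, wy, wz]], ...]. A call has 1 to 12 rows; each row shifts and turns the pose as measured when the row begins, along the tool's axes as they then stand; what a row does not reach is not made up. A row lasts 1/8 s, in which the tool goes at most 62.5 mm and 10.7 degrees, less where a joint would pass 70% of its speed; a pose out of reach is approached as far as the arm can. A call with a gripper value outside its range is refused whole. The fingers move at their own pace and stop on an object; FORCE is the grip in N (left out, the last holds). Time passes only in rows, so rows that do not move let the fingers close. It gives the time, the measured TCP pose, the force and the opening at its end, in the units of the state.
- get_obs(): the state, without advancing time (a new reading comes with each control period).
- imaging.camera(name): name is "scene" or "side" or "wrist"; returns the picture (420x560x3 uint8, red, green, blue); there is no depth.
- imaging.camera_params(name): a dict with "camera_matrix" (3x3 intrinsics, pixels), "xyz" and "rotation" of the camera in the world. Camera axes: x right, y down, z forward; pixel columns grow to the right and rows downward; lengths in m; the calibration is good to about 2 mm. A picture is of the moment at which its call begins: read the wrist's pose just before it. camera_params takes no time and is no camera call; for the wrist camera it gives the pose at the moment of the call.
- robot.hand_in(): hands the job in, once; it reports no verdict.
Trained networks look in the newest picture that a camera, given by its name, has taken for a name from the list of things; names that differ only in an ending like _2 or _b are one class to them, and where a whole thing is asked for, a point or a joint stands for the part that bears it (a point fixed in the world has none). Each returns a list of dicts, best first, with "confidence" (0 to 1); they miss things now and then, are a little off and sometimes report something else, mostly with a low value. They report only what shows in the picture. A call takes as long as a camera call.
- imaging.cut_out(camera, target): "pixels" (420x560 bool, what is visible of it) and "box" ([centre column, centre row, width, height] in pixels, round what is visible of it).
- imaging.tip_of(camera, target): "pixel" ([column, row] in pixels: a listed point, or the origin of a listed thing).
The state is a dict: "time": time; "q": joint angles; "joint_velocities": joint speeds; "joint_torque": joint torques, N m; "position": TCP position; "tool_rot": TCP orientation; "ft_force": force on the tool from outside, world axes, zero at the start; "moment": the same for the moment, N m; "grip_width": finger opening in m.
Only numpy, scipy, OpenCV 4.12 (cv2) and the standard library are available. Lean on these libraries where they do the work, as an engineer would, in place of code of your own. Each camera call takes 0.05 s, during which the arm holds its last target. There are 200 camera calls.

### The job

Have the yellow-banded glass bottle measured in the bench width gauge: stand it upright in the middle of the gauge's bed, between the sliding jaw and the end stop, and let go of it. Then slide the jaw by its orange sprung grip until it has pushed the bottle home against the stop and presses it there with about 6 N (it is glass: not near 18 N), and let go, leaving the jaw closed on the upright bottle. Leave the green-banded bottle and the brown carton where they stand.

Things in the scene. Friction and masses are not known exactly. Their poses are not given: they have to be found in the camera images.
- gauge: bench width gauge, fixed to the worktop: aluminium bed 280 x 80 mm, 12 mm thick, with a steel edge rail 8 mm wide and 6 mm high along each long side (64 mm clear between them). Origin: centre of the underside. Its x axis runs along the bed from the carriage end to the stop end, z up
- stop_range (a point): mark on the bed's top, 105 mm along the gauge's +x from its middle. The end stop, a dark steel block 50 mm wide with its top 62 mm above the worktop, is clamped across the bed within 15 mm of this mark: its face, which looks to the jaw, lies at gauge x = 90 to 120 mm. Where exactly differs each time and is not measured: find it by touch or by eye
- carriage: blue carriage with the steel jaw plate (50 mm wide, 12 mm thick, top 62 mm above the worktop) at its front; 62 mm wide, 90 mm long, blue top 35 mm above the worktop. Origin: on the bed, at the foot of the middle of the jaw's face, which looks along the gauge's +x. Axes as the gauge's. Slides along x from gauge x = -40 mm (open) to 110 mm, stays where left; sliding it takes about 1.5 N
- grip_top (a point): centre of the top of the orange thumb grip, 60 mm behind the jaw's face when relaxed, 79.5 mm above the worktop: an upright block 20 mm wide across the gauge, 26 mm long along it, 43 mm high. It is sprung to the carriage along the gauge's x: gives 1 mm per 1.5 N, at most 10 mm either way; the force at the grip is the slide's friction plus what the jaw presses
- reagent_bottle: glass bottle with yellow band and white cap, the one to gauge: upright cylinder 44 mm in diameter, 109 mm high with the cap, about 0.11 kg. Origin: centre of the underside, z up. Dragging it along the bed takes up to about 1.5 N
- sample_bottle: bottle with green band, 51 mm in diameter, 139 mm high, bystander. Origin: centre of the underside, z up
- parts_carton: small brown carton, 49 x 62 x 70 mm, bystander. Origin: centre of the underside, z up

How it is judged:
On the way, in this order (a step that is already met when the one before it is completed fails the run):
1. the yellow-banded bottle stands upright and released on the bed, between the jaw and the stop, not pressed by the jaw (z of reagent_bottle in the frame of gauge between 0.009 and 0.016 m and y of reagent_bottle in the frame of gauge between -0.014 and 0.014 m and x of reagent_bottle in the frame of carriage above 0.02 m and x of reagent_bottle in the frame of gauge below 0.1 m and angle between reagent_bottle's own z axis and vertical below 0.06 rad and contact force between the fingers and reagent_bottle below 0.1 N and contact force between carriage and reagent_bottle below 2 N), for 0.1 s.
2. the jaw presses the bottle against the stop with more than 3 N for 0.2 s, the fingers not touching the bottle (contact force between carriage and reagent_bottle above 3 N and contact force between the fingers and reagent_bottle below 0.1 N and x of reagent_bottle in the frame of gauge above 0.063 m), for 0.2 s.
At the end, for the whole second after the job is handed in: the yellow-banded bottle stands upright (within 0.06 rad) and at rest on the bed, within 14 mm of its middle line, pushed up to the stop, with the jaw's face within 2 mm of the bottle (x of reagent_bottle in the frame of carriage between 0.02 and 0.024 m and x of reagent_bottle in the frame of gauge above 0.063 m and y of reagent_bottle in the frame of gauge between -0.014 and 0.014 m and z of reagent_bottle in the frame of gauge between 0.009 and 0.016 m and angle between reagent_bottle's own z axis and vertical below 0.06 rad and linear speed of reagent_bottle below 0.02 m/s); the robot touches nothing.
It fails at once if the jaw squeezes the glass bottle with more than 18 N (contact force between carriage and reagent_bottle above 18 N).
It fails at once if the yellow-banded bottle is tipped over (angle between reagent_bottle's own z axis and vertical above 0.6 rad).
It fails at once if the green-banded bottle or the carton is shifted by more than 25 mm or tipped over (distance of any of sample_bottle, parts_carton from where it was at the start of the episode above 0.025 m or angle between any of sample_bottle, parts_carton's own z axis and vertical above 0.5 rad).
It also fails if it takes over 64 s, if anything falls off the work surface, if the arm or the gripper's body presses on something with over 40 N, if the wrist force passes 120 N, or if a joint passes its speed limit or range.

## Working session

There is one attempt and no reset: what is moved stays moved. The work goes in short steps, Python scripts to look and compute and a shell command to move; the robot and the scene stay as the last step left them, time stands still between calls to the robot, and variables do not carry over. Pictures are saved under pics/ and viewed, about 8 in all and at most 12, crops included, and the job is handed in when it is done.

```bash
ls; mkdir -p pics
cat > h.py <<'E'
import numpy as np, cv2
from rig import get_obs, imaging, robot
from scipy.spatial.transform import Rotation as R
def P(n):
    p=imaging.camera_params(n); K=np.array(p["camera_matrix"]); r=np.array(p["rotation"])
    if r.shape!=(3,3): r=R.from_quat(r.ravel()).as_matrix()
    return K,r,np.array(p["xyz"])
def ray(n,px,p=None):
    K,r,c=p or P(n); d=r@np.linalg.solve(K,[px[0],px[1],1]); return c,d/np.linalg.norm(d)
def onplane(n,px,z,p=None):
    c,d=ray(n,px,p); return c+d*(z-c[2])/d[2]
def proj(n,X,p=None):
    K,r,c=p or P(n); q=K@(r.T@(np.array(X)-c)); return q[:2]/q[2]
def tri(rays):
    A=0;b=0
    for c,d in rays:
        M=np.eye(3)-np.outer(d,d); A=A+M; b=b+M@c
    X=np.linalg.solve(A,b); return X,[np.linalg.norm((np.eye(3)-np.outer(d,d))@(X-c))*1e3 for c,d in rays]
E
python3 - <<'E'
from h import *
np.set_printoptions(precision=3,suppress=True)
print(get_obs())
for n in ["scene","side"]:
    im=imaging.camera(n); cv2.imwrite(f"pics/{n}0.png",im[:,:,::-1]); print(n,P(n)[2])
N=["gauge","stop_range","carriage","grip_top","reagent_bottle","sample_bottle","parts_carton"]
for t in N:
    rs=[]
    for n in ["scene","side"]:
        o=imaging.tip_of(n,t)[:2]
        print(t,n,[(np.round(k["pixel"]),round(k["confidence"],2)) for k in o])
        if o: rs.append(ray(n,o[0]["pixel"]))
    if len(rs)==2: print("   ",*tri(rs))
E
```

```text
pics
{'time': 0.0, 'q': array([ 0.922,  0.528,  1.434, -0.   ,  1.181, -0.178]), 'joint_velocities': array([ 0.001, -0.001, -0.002, -0.   , -0.   ,  0.   ]), 'joint_torque': array([ -0.001, -44.004, -17.659,   0.063,   0.058,  -0.   ]), 'position': array([0.282, 0.557, 0.222]), 'tool_rot': array([ 0.164,  0.688, -0.165,  0.687]), 'ft_force': array([-0.214, -0.326,  0.097]), 'moment': array([-0.002, -0.023, -0.073]), 'grip_width': 0.0871166648067786}
scene [-0.115 -0.595  0.531]
side [ 0.34  -1.091  0.834]
gauge scene [(array([379., 264.]), 0.91)]
gauge side [(array([299., 296.]), 0.56)]
    [ 0.539 -0.377  0.007] [np.float64(1.4934012350406247), np.float64(1.493401235040582)]
stop_range scene [(array([413., 247.]), 0.92)]
stop_range side [(array([346., 292.]), 0.63)]
    [ 0.634 -0.412  0.018] [np.float64(6.2488337888263255), np.float64(6.2488337888263334)]
carriage scene [(array([376., 267.]), 0.71)]
carriage side [(array([290., 293.]), 0.98)]
    [ 0.52  -0.376  0.015] [np.float64(1.4541299104621668), np.float64(1.4541299104622174)]
grip_top scene [(array([357., 252.]), 0.57)]
grip_top side [(array([261., 272.]), 0.68)]
    [ 0.462 -0.356  0.077] [np.float64(0.28059368726884276), np.float64(0.28059368726886164)]
reagent_bottle scene [(array([177., 210.]), 0.64)]
reagent_bottle side [(array([227., 167.]), 0.77)]
    [ 0.461  0.169 -0.004] [np.float64(7.1814804516750925), np.float64(7.181480451675132)]
sample_bottle scene [(array([209., 228.]), 0.87)]
sample_bottle side [(array([227., 195.]), 0.73)]
    [ 0.439  0.029 -0.001] [np.float64(4.028823329787926), np.float64(4.028823329787837)]
parts_carton scene [(array([250., 252.]), 0.94), (array([358., 252.]), 0.28)]
parts_carton side [(array([230., 233.]), 0.95)]
    [ 0.425 -0.117 -0.009] [np.float64(1.6216422738421008), np.float64(1.6216422738422303)]
```

Run:
```python
import cv2,numpy as np
a=cv2.imread("pics/scene0.png");b=cv2.imread("pics/side0.png")
a=cv2.resize(a[170:310,150:450],None,fx=2.6,fy=2.1);b=cv2.resize(b[130:350,200:400],None,fx=2,fy=1)
cv2.imwrite("pics/m.png",np.vstack([a,cv2.resize(b,(780,300))]))
```

```text
(no output)
```

View pics/m.png

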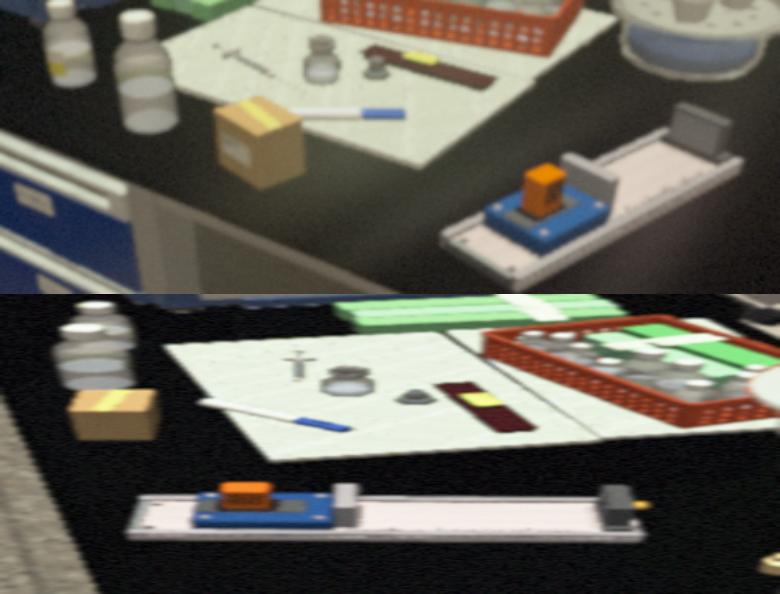

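The picture shows the yellow-banded bottle at the far left (scene px ~176,190), the green-banded one next to it, then the carton. The gauge has its grip near scene (357,252) and its stop at the far end, near (418,232). I'll move above the bottle and look again with the wrist camera.

```bash
cat >> h.py <<'E'
np.set_printoptions(precision=4,suppress=True)
def togo(X,yaw_y=None):
    "shift mm in tool axes to X; turn about tool x (deg) bringing tool y (mod 180) to heading yaw_y deg; after-turn shift"
    o=get_obs(); r=R.from_quat(o["tool_rot"]); M=r.as_matrix(); d=(np.array(X)-o["position"])*1e3
    print("t",round(o["time"],2),"pos",o["position"],"F",o["ft_force"],"grip",o["grip_width"],"q",o["q"])
    print("tool x",M[:,0],"y",M[:,1],"shift tool mm",M.T@d)
    if yaw_y is not None:
        h=np.degrees(np.arctan2(M[1,1],M[0,1])); w=-((yaw_y-h+90)%180-90)
        print("y heading",h,"turn about x",w,"shift after turn",(r*R.from_rotvec([np.radians(w),0,0])).as_matrix().T@d)
E
python3 - <<'E'
from h import *
togo([0.461,0.165,0.222],20)
X=[.0]; im=imaging.camera("wrist"); K,r,c=P("wrist"); print(c,r,K[0,0])
E
```

```text
t 0.8 pos [0.2829 0.5573 0.2226] F [-0.8259 -1.1738  0.4147] grip 0.08723815073992817 q [ 0.9225  0.5274  1.4327  0.0001  1.1814 -0.1785]
tool x [ 0.      0.0001 -1.    ] y [0.4527 0.8917 0.0001] shift tool mm [   0.5762 -269.1742  336.4117]
y heading 63.08287331323083 turn about x 43.08287331323083 shift after turn [  0.5762  33.192  429.5648]
[0.2187 0.5912 0.384 ] [[ 0.4526  0.86    0.2357]
 [ 0.8917 -0.4362 -0.1205]
 [-0.0009  0.2647 -0.9643]] 304.57667163776455
```

```bash
python3 -m inch '[[87,[0,0,0],[10.7,0,0]],[87,[0,0,0],[10.7,0,0]],[87,[0,0,0],[10.7,0,0]],[87,[0,0,0],[10.7,0,0]],[87,[0,5,60],[0,0,0]],[87,[0,5,60],[0,0,0]],[87,[0,5,60],[0,0,0]],[87,[0,5,60],[0,0,0]],[87,[0,5,60],[0,0,0]],[87,[0,5,50],[0,0,0]],[87,[0,0,0],[0,0,0]]]' 20
cat > w.py <<'E'
from h import *
import sys
p=P("wrist"); im=imaging.camera("wrist"); cv2.imwrite(f"pics/{sys.argv[1]}.png",im[:,:,::-1])
for t in sys.argv[2:]:
    for o in imaging.tip_of("wrist",t)[:2]: print(t,o["pixel"],round(o["confidence"],2),onplane("wrist",o["pixel"],{"grip_top":.0795,"gauge":0.,"carriage":.012,"stop_range":.012}.get(t,0),p))
    for o in imaging.cut_out("wrist",t)[:1]:
        print("  box",o["box"],round(o["confidence"],2))
E
python3 w.py w1 reagent_bottle sample_bottle; python3 -c "
from h import *
togo([.461,.169,.222],20)"
```

```text
time: 2.22
position: [0.4187, 0.2312, 0.2197]
tool_rot: [0.399, 0.589, -0.41, 0.572]
ft_force: [-0.1, 0.6, 0.0]
grip_width: 0.0872
  box [298.1, 251.5, 32.1, 40.3] 0.88
sample_bottle [245.9, 321.0] 0.57 [ 0.432   0.0278 -0.    ]
  box [244.9, 324.1, 41.8, 27.9] 0.98
t 2.48 pos [0.4192 0.2346 0.2202] F [-3.404  -2.3484  0.5553] grip 0.08708512161878429 q [ 0.2714  0.3462  1.7737  0.01    1.0458 -0.0925]
tool x [-0.0255  0.0019 -0.9997] y [ 0.936   0.3512 -0.0232] shift tool mm [-3.0032 16.0446 76.0969]
y heading 20.566596595236255 turn about x 0.5665965952362626 shift after turn [-3.0032 16.7963 75.9345]
```

View pics/w1.png

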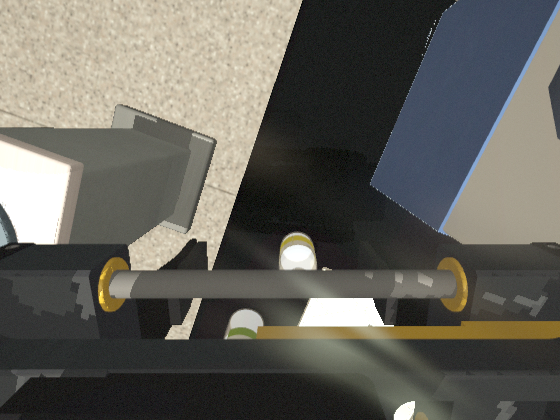

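The wrist view shows the yellow-banded bottle at (298,250), partly behind the gripper's crossbar, and the green-banded one at (245,322). I'll fit the bottle cylinder to the boxes from the views.

```bash
cat > fit.py <<'E'
from h import *
from scipy.optimize import least_squares
def cyl(x,y,z0=0,z1=.109,r=.022):
    a=np.linspace(0,2*np.pi,48); 
    # body to 80% height full radius
    return np.array([[x+r*np.cos(t),y+r*np.sin(t),z] for t in a for z in (z0,z0+.6*(z1-z0))])
def box(n,t):
    p=P(n); imaging.camera(n); o=imaging.cut_out(n,t)[0]; b=np.array(o["box"]); print(n,b,round(o["confidence"],2))
    return p,[b[0]-b[2]/2,b[0]+b[2]/2,b[1]-b[3]/2,b[1]+b[3]/2]
def edges(n,pts,p):
    q=np.array([proj(n,X,p) for X in pts]); return [q[:,0].min(),q[:,0].max(),q[:,1].min(),q[:,1].max()]
E
python3 - <<'E'
from fit import *
pw,bw=box("wrist","reagent_bottle"); ps,bs=box("scene","reagent_bottle"); pd,bd=box("side","reagent_bottle")
for s in (0,):
    def f(v):
        ew=edges("wrist",cyl(*v),pw); es=edges("scene",cyl(*v),ps)
        return [ew[0]-bw[0]+ew[1]-bw[1],ew[2]-bw[2],es[0]-bs[0]+es[1]-bs[1],es[3]-bs[3]]
    s=least_squares(f,[.46,.17]); print(s.x,s.fun)
print("side pred",edges("side",cyl(*s.x),pd),bd)
togo([*s.x,.22],20)
E
```

```text
wrist [296.2 251.2  34.8  34.5] 0.7
scene [175.6 191.2  22.1  37.5] 0.63
side [226.2 154.8  11.9  37.6] 0.76
[0.46   0.1611] [-0.0091 -0.853   0.7764  1.4129]
side pred [np.float64(217.85693240936104), np.float64(234.50170772535154), np.float64(146.92448142774046), np.float64(173.63244710993095)] [np.float64(220.25), np.float64(232.14999999999998), np.float64(136.0), np.float64(173.60000000000002)]
t 2.77 pos [0.4192 0.2347 0.2201] F [-4.4219 -1.555   0.5883] grip 0.08705644323335945 q [ 0.2714  0.3463  1.7738  0.0105  1.0454 -0.0931]
tool x [-0.0254  0.0024 -0.9997] y [ 0.9359  0.3514 -0.023 ] shift tool mm [-1.1079 12.3299 83.2541]
y heading 20.58071365614827 turn about x 0.5807136561482764 shift after turn [-1.1079 13.173  83.1248]
```

```bash
python3 -m inch '[[87,[0,13,40],[0,-0.5,1.4]],[87,[0,0,43],[0,0,0]],[87,[0,0,0],[0,0,0]]]' 20
python3 - <<'E'
from h import *
togo([.460,.161,.047],20)
E
```

```text
time: 3.15
position: [0.4569, 0.1621, 0.2179]
tool_rot: [0.4, 0.586, -0.401, 0.58]
ft_force: [-0.6, 0.2, 0.3]
grip_width: 0.0867
t 3.15 pos [0.4569 0.1621 0.2179] F [-0.6444  0.2288  0.2911] grip 0.08672648837799511 q [ 0.1077  0.3488  1.777   0.004   1.0223 -0.2621]
tool x [-0.0069  0.0027 -1.    ] y [ 0.9331  0.3595 -0.0055] shift tool mm [170.9062   3.3965   2.9923]
y heading 21.066859962655453 turn about x 1.0668599626554567 shift after turn [170.9062   3.4517   2.9285]
```

```bash
python3 -m inch '[[87,[40,3,3],[0,0,0.4]],[87,[40,0,0],[0,0,0]],[87,[0,0,0],[0,0,0]]]' 20
python3 - <<'E'
from h import *
togo([.460,.161,.047],20)
import cv2
cv2.imwrite("pics/s2.png",cv2.resize(imaging.camera("scene")[120:260,90:290,::-1],None,fx=3,fy=3))
E
```

```text
time: 3.52
position: [0.4665, 0.1636, 0.1383]
tool_rot: [0.405, 0.581, -0.395, 0.585]
ft_force: [-0.1, -0.5, -0.5]
grip_width: 0.0874
t 3.52 pos [0.4665 0.1636 0.1383] F [-0.0795 -0.5401 -0.4668] grip 0.08744590827072819 q [ 0.1061  0.4793  1.8498  0.0105  0.7989 -0.2684]
tool x [ 0.0128  0.0089 -0.9999] y [0.9333 0.3589 0.0151] shift tool mm [91.193  -8.4242  0.4154]
y heading 21.035642477887638 turn about x 1.0356424778876345 shift after turn [91.193  -8.4153  0.5676]
```

View pics/s2.png

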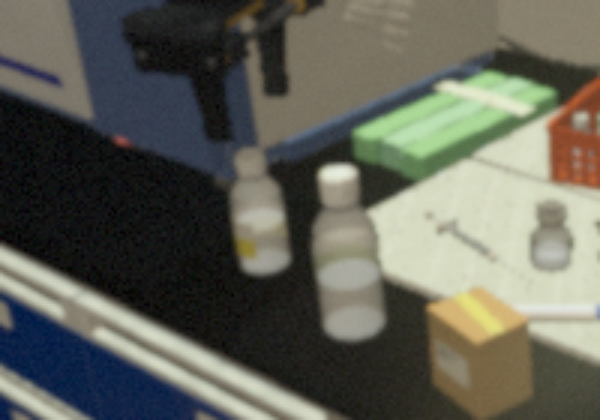

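```bash
python3 -m inch '[[87,[20,-8,0],[0,-0.2,-0.8]],[87,[30,0,0],[0,0,0]],[87,[30,0,0],[0,0,0]],[87,[10,0,0],[0,0,0]],[87,[0,0,0],[0,0,0]]]' 20
python3 - <<'E'
from h import *
togo([.460,.161,.047],20)
E
```

```text
time: 4.2
position: [0.4722, 0.1655, 0.0566]
tool_rot: [0.407, 0.576, -0.392, 0.591]
ft_force: [-0.3, 0.5, 0.2]
grip_width: 0.0868
t 4.2 pos [0.4722 0.1655 0.0566] F [-0.3473  0.4931  0.1993] grip 0.08683507482890405 q [ 0.1124  0.633   1.8982  0.0026  0.5811 -0.2599]
tool x [ 0.0289  0.0047 -0.9996] y [0.9318 0.3617 0.0287] shift tool mm [  9.2108 -13.2843  -0.3226]
y heading 21.215608222716405 turn about x 1.215608222716412 shift after turn [  9.2108 -13.2881  -0.0407]
```

```bash
python3 -m inch '[[87,[4,-9,0],[0,-0.2,-1.6]],[87,[3,-4,0],[0,0,0]],[87,[2,0,0],[0,0,0]],[87,[0,0,0],[0,0,0]]]' 20
python3 - <<'E'
from h import *
togo([.460,.161,.047],20)
E
```

```text
time: 4.7
position: [0.4615, 0.1609, 0.0498]
tool_rot: [0.399, 0.579, -0.4, 0.588]
ft_force: [-0.4, -1.1, -0.0]
grip_width: 0.0869
t 4.7 pos [0.4615 0.1609 0.0498] F [-0.4191 -1.0539 -0.0068] grip 0.08692224176430116 q [ 0.1126  0.6433  1.912  -0.0179  0.5789 -0.2428]
tool x [ 0.0085 -0.0089 -0.9999] y [0.9322 0.3619 0.0047] shift tool mm [ 2.7862 -1.3851 -0.6764]
y heading 21.21744937596641 turn about x 1.2174493759664102 shift after turn [ 2.7862 -1.3991 -0.6468]
```

```bash
python3 -m inch '[[87,[2,-1,0],[0,0.6,-0.3]],[40,[0,0,0],[0,0,0]],[30,[0,0,0],[0,0,0]],[30,[0,0,0],[0,0,0]],[30,[0,0,0],[0,0,0]],[30,[0,0,0],[0,0,0]]]' 15
python3 - <<'E'
from h import *
togo([.460,.161,.20],71)
E
```

```text
time: 5.45
position: [0.4606, 0.1604, 0.0477]
tool_rot: [0.399, 0.584, -0.4, 0.583]
ft_force: [-0.8, 0.2, -0.5]
grip_width: 0.0453
t 5.45 pos [0.4606 0.1604 0.0477] F [-0.8417  0.1805 -0.5153] grip 0.04532534720334972 q [ 0.1056  0.648   1.9107 -0.0006  0.5838 -0.2638]
tool x [-0.0009 -0.0004 -1.    ] y [ 0.9323  0.3616 -0.001 ] shift tool mm [-152.3046   -0.5029   -0.8068]
y heading 21.19828350835641 turn about x -49.80171649164359 shift after turn [-152.3046    0.2917   -0.9049]
```

```bash
python3 -m inch '[[30,[-15,0,0],[0,0,0]],[30,[-30,0,0],[0,0,0]],[30,[-35,0,0],[0,0,0]],[30,[-35,0,0],[0,0,0]],[30,[-35,0,0],[0,0,0]],[30,[0,0,0],[-10,0,0]],[30,[0,0,0],[-10,0,0]],[30,[0,0,0],[-10,0,0]],[30,[0,0,0],[-10,0,0]],[30,[0,0,0],[-10,0,0]],[30,[0,0,0],[0,0,0]]]' 15
python3 - <<'E'
from h import *
togo([.56,.10,.20],71)
togo([.57,-.25,.20],71)
E
```

```text
time: 6.82
position: [0.4588, 0.1607, 0.2121]
tool_rot: [0.106, 0.697, -0.105, 0.701]
ft_force: [0.3, -0.9, -0.3]
grip_width: 0.044
t 6.83 pos [0.4588 0.1607 0.2121] F [ 0.332  -0.9061 -0.2691] grip 0.043960368611613454 q [ 0.1067  0.3543  1.7891 -0.0001  0.9918 -1.1633]
tool x [ 0.0064  0.0006 -1.    ] y [0.2962 0.9551 0.0025] shift tool mm [ 12.7203 -28.0817 114.535 ]
y heading 72.77048450511211 turn about x 1.7704845051121083 shift after turn [ 12.7203 -24.5296 115.3479]
t 6.83 pos [0.4588 0.1607 0.2121] F [ 0.332  -0.9061 -0.2691] grip 0.043960368611613454 q [ 0.1067  0.3543  1.7891 -0.0001  0.9918 -1.1633]
tool x [ 0.0064  0.0006 -1.    ] y [0.2962 0.9551 0.0025] shift tool mm [  12.5802 -359.4127  227.7591]
y heading 72.77048450511211 turn about x 1.7704845051121083 shift after turn [  12.5802 -352.2043  238.7547]
```

```bash
python3 -m inch '[[30,[0,0,40],[0,0,0]],[30,[0,-20,40],[0,0,0]],[30,[0,-50,15],[0,0,0]],[30,[0,-50,15],[0,0,0]],[30,[0,-50,15],[0,0,0]],[30,[0,-50,15],[0,0,0]],[30,[0,-50,15],[0,0,0]],[30,[0,-50,15],[0,0,0]],[30,[0,-50,10],[0,0,0]],[30,[0,-50,10],[0,0,0]],[30,[0,0,0],[0,0,0]]]' 15; python3 w.py w3 gauge carriage grip_top stop_range;  python3 - <<'E'
from h import *
togo([.57,-.38,.20],71)
E
```

```text
time: 8.2
position: [0.5104, -0.3104, 0.2172]
tool_rot: [0.118, 0.692, -0.117, 0.702]
ft_force: [0.4, -0.3, -1.3]
grip_width: 0.0439
gauge [238.6, 219.7] 0.95 [ 0.5374 -0.3786  0.    ]
  box [228.0, 204.8, 78.8, 202.1] 0.71
carriage [235.9, 208.0] 0.75 [ 0.519  -0.3732  0.012 ]
carriage [239.5, 218.6] 0.24 [ 0.5334 -0.3741  0.012 ]
  box [230.0, 179.8, 63.8, 86.3] 0.91
grip_top [223.2, 171.1] 0.58 [ 0.4653 -0.3549  0.0795]
  box [227.5, 205.8, 76.7, 203.7] 0.75
stop_range [247.1, 293.5] 0.61 [ 0.6361 -0.4033  0.012 ]
  box [228.2, 204.2, 80.3, 209.4] 0.98
t 8.65 pos [ 0.5111 -0.3051  0.217 ] F [-0.1218 -0.3105  0.1379] grip 0.04382332491694188 q [-0.7305  0.4896  1.5233  0.0099  1.1206 -1.9802]
tool x [ 0.012   0.0012 -0.9999] y [0.3196 0.9476 0.005 ] shift tool mm [ 17.5734 -52.2163  79.5757]
y heading 71.36378255365119 turn about x 0.36378255365119117 shift after turn [ 17.5734 -51.7101  79.9056]
```

View pics/w3.png

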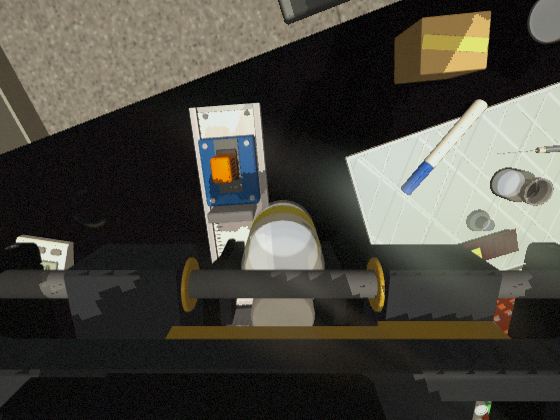

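The wrist view shows the carriage (235,170), the orange grip (222,170) and the jaw (230,212), with the held bottle at (280,240). The bed's left edge runs from (190,108) to (207,225). Next I'll get the gauge heading from the bed edges.

Run:
```python
from h import *
p=P("wrist"); im=imaging.camera("wrist").astype(int)
B=im.sum(2); L=[];Rr=[]
for y in range(115,225,5):
    row=B[y]; a=int(proj("wrist",[0,0,0],p)[0]) if 0 else None
    b=np.where(row[160:290]>330)[0]+160
    # outer left edge
    l=b.min(); g=[k for k in b if k<275]; L.append((l,y)); 
    if y<195: Rr.append((max(k for k in b if k<272),y))
for nm,E in(("L",L),("R",Rr)):
    q=np.array([onplane("wrist",e,.018,p)[:2] for e in E])
    vx,vy,x0,y0=cv2.fitLine(q.astype(np.float32),cv2.DIST_HUBER,0,.001,.001).ravel()
    print(nm,E[::5],"heading",np.degrees(np.arctan(vy/vx)),"y at x=.5375",y0+vy/vx*(.5375-x0),"at .465",y0+vy/vx*(.465-x0))
```

```text
L [(np.int64(186), 115), (np.int64(189), 140), (np.int64(193), 165), (np.int64(196), 190), (np.int64(200), 215)] heading -14.951189 y at x=.5375 -0.41745386 at .465 -0.3980937
R [(np.int64(255), 115), (np.int64(257), 140), (np.int64(259), 165), (np.int64(200), 190)] heading -59.945488 y at x=.5375 -0.46335214 at .465 -0.33805388
```

```bash
python3 -m inch '[[30,[10,-30,40],[-3.3,0,0]],[30,[10,-25,40],[0,0.1,-0.6]],[30,[0,0,0],[0,0,0]]]' 15;  python3 - <<'E'
from h import *
togo([.576,-.387,.11],74.7)
E
```

```text
time: 9.07
position: [0.5731, -0.3804, 0.1969]
tool_rot: [0.091, 0.698, -0.095, 0.704]
ft_force: [-0.7, -0.2, -0.5]
grip_width: 0.0439
t 9.07 pos [ 0.5731 -0.3804  0.1969] F [-0.6608 -0.1853 -0.4973] grip 0.043920422089356155 q [-0.7475  0.6364  1.2944 -0.0013  1.2008 -2.0541]
tool x [ 0.0064 -0.0077 -0.9999] y [ 0.2607  0.9654 -0.0057] shift tool mm [86.931  -5.1116  3.8302]
y heading 74.88780000728333 turn about x 0.1878000072833288 shift after turn [86.931 -5.099  3.847]
```

```bash
python3 -m inch '[[30,[25,-5,4],[0,0.5,0.3]],[30,[25,0,0],[0,0,0]],[30,[25,0,0],[0,0,0]],[30,[15,0,0],[0,0,0]],[30,[0,0,0],[0,0,0]]]' 15;  python3 - <<'E'
from h import *
togo([.576,-.387,.063],74.7)
from fit import *
s=cv2.resize(imaging.camera("scene")[190:310,300:480,::-1],None,fx=4,fy=4); cv2.imwrite("pics/s4.png",s)
E
```

```text
time: 9.7
position: [0.5746, -0.3822, 0.1059]
tool_rot: [0.093, 0.702, -0.091, 0.7]
ft_force: [0.4, 0.4, -1.4]
grip_width: 0.0439
t 9.7 pos [ 0.5746 -0.3822  0.1059] F [ 0.4453  0.4036 -1.3662] grip 0.04387124774596562 q [-0.7485  0.7473  1.3455 -0.      1.0526 -2.0577]
tool x [-0.0028  0.0026 -1.    ] y [0.2587 0.966  0.0018] shift tool mm [42.8502 -4.3242  2.7454]
y heading 75.00911817565807 turn about x 0.309118175658071 shift after turn [42.8502 -4.3094  2.7687]
```

View pics/s4.png

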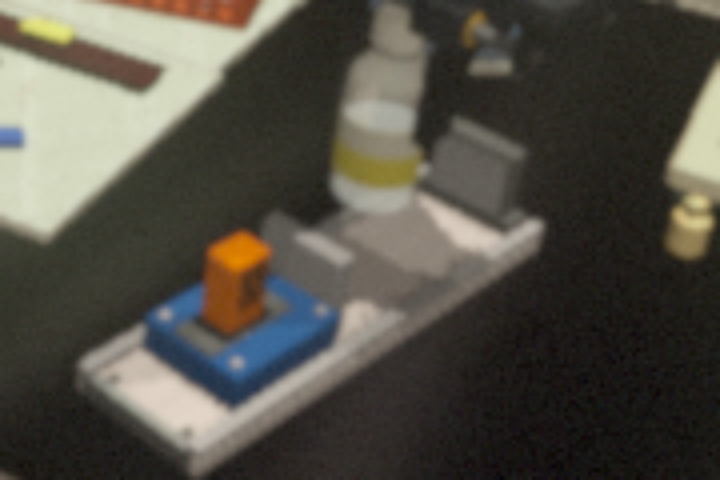

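Run:
```python
from h import *
f=lambda X:(proj("scene",X)-[300,190])*4
print("tcp",f([.5746,-.3822,.106]),"bottom",f([.5746,-.3822,.058]),"top",f([.5746,-.3822,.167]),"finger",f([.5746-.26*.03,-.3822-.97*.03,.106]),f([.5746-.26*.03,-.3822-.97*.03,.15]),"bodybottom",f([.5746,-.3822,.176]))
s=cv2.resize(imaging.camera("scene")[100:280,340:520,::-1],None,fx=3.3,fy=3.3); cv2.imwrite("pics/s5.png",s)
```

```text
tcp [380.0451 112.8178] bottom [366.6979 190.4521] top [398.2146   7.1345] finger [429.8743 137.6933] [444.6305  61.0421] bodybottom [401.0187  -9.1751]
```

View pics/s5.png

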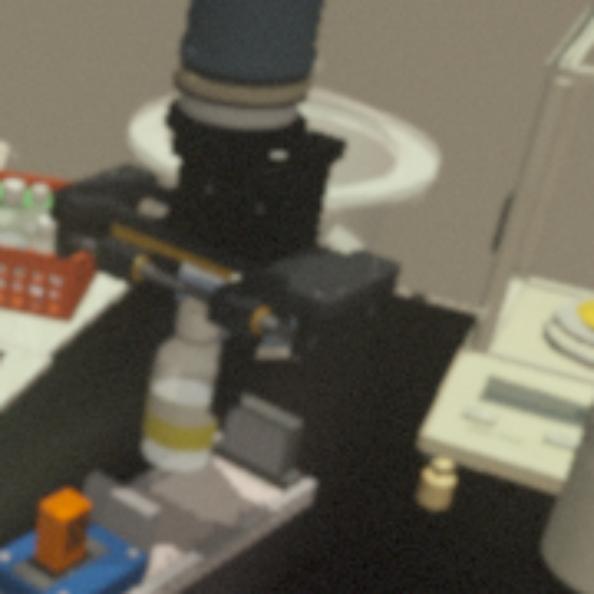

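The bottle is upright in the grip above the bed, and the black fingers blend into the background. I'll lower it.

```bash
python3 -m inch '[[30,[15,-4,3],[0,-0.2,0]],[30,[14,0,0],[0,0,0]],[30,[9,0,0],[0,0,0]],[30,[0,0,0],[0,0,0]]]' 15;  python3 - <<'E'
from h import *
togo([.576,-.387,.060],74.7)
E
```

```text
time: 10.3
position: [0.5787, -0.3894, 0.069]
tool_rot: [0.091, 0.699, -0.093, 0.703]
ft_force: [0.3, -0.3, -1.3]
grip_width: 0.0438
t 10.3 pos [ 0.5787 -0.3894  0.069 ] F [ 0.3368 -0.2883 -1.2971] grip 0.04375143607382368 q [-0.7528  0.7985  1.352   0.002   0.9842 -2.0629]
tool x [ 0.0062 -0.0035 -1.    ] y [ 0.2588  0.9659 -0.0018] shift tool mm [ 9.0035  1.5955 -3.2558]
y heading 74.99815487334179 turn about x 0.2981548733417867 shift after turn [ 9.0035  1.5786 -3.264 ]
```

```bash
python3 -m inch '[[30,[4,1,-3],[0,0.4,0.1]],[30,[3,0,0],[0,0,0]],[30,[1,0,0],[0,0,0]],[30,[0,0,0],[0,0,0]]]' 15;  python3 - <<'E'
from h import *
togo([.576,-.387,.060],74.7)
E
```

```text
time: 10.8
position: [0.5763, -0.3877, 0.061]
tool_rot: [0.092, 0.701, -0.092, 0.701]
ft_force: [-0.2, -0.4, -0.9]
grip_width: 0.0435
t 10.8 pos [ 0.5763 -0.3877  0.061 ] F [-0.2499 -0.4108 -0.9468] grip 0.043468684389880254 q [-0.7527  0.8079  1.3578 -0.0002  0.9754 -2.0616]
tool x [ 0.0002 -0.0005 -1.    ] y [ 0.2587  0.9659 -0.0004] shift tool mm [ 1.0236  0.6418 -0.4481]
y heading 75.00414046077245 turn about x 0.3041404607724445 shift after turn [ 1.0236  0.6394 -0.4515]
```

```bash
python3 -m inch '[[30,[1,0,0],[0,0,0]],[30,[0.5,0,0],[0,0,0]],[30,[0,0,0],[0,0,0]]]' 15;  python3 - <<'E'
from h import *
togo([.576,-.387,.060],74.7)
E
```

```text
time: 11.18
position: [0.5766, -0.388, 0.0601]
tool_rot: [0.092, 0.701, -0.093, 0.701]
ft_force: [-0.0, -0.0, -0.6]
grip_width: 0.0438
t 11.18 pos [ 0.5766 -0.388   0.0601] F [-0.0427 -0.0407 -0.5718] grip 0.04384302944804326 q [-0.7526  0.8092  1.358  -0.0002  0.9729 -2.0616]
tool x [ 0.001  -0.0011 -1.    ] y [ 0.2587  0.966  -0.0009] shift tool mm [ 0.074   0.7737 -0.7846]
y heading 75.00633254943193 turn about x 0.30633254943192867 shift after turn [ 0.074   0.7695 -0.7887]
```

```bash
python3 -m inch '[[30,[1,0,0],[0,0,0]],[30,[0.5,0,0],[0,0,0]],[52,[0,0,0],[0,0,0]],[60,[0,0,0],[0,0,0]],[75,[0,0,0],[0,0,0]],[87,[0,0,0],[0,0,0]],[87,[0,0,0],[0,0,0]],[87,[-5,0,0],[0,0,0]],[87,[0,0,0],[0,0,0]]]' 15;  python3 - <<'E'
from h import *
togo([.576,-.387,.060],74.7)
E
```

```text
time: 12.3
position: [0.5771, -0.3885, 0.0647]
tool_rot: [0.092, 0.7, -0.093, 0.702]
ft_force: [-0.8, -0.0, 1.1]
grip_width: 0.0862
t 12.3 pos [ 0.5771 -0.3885  0.0647] F [-0.7639 -0.0306  1.1291] grip 0.08620516178677894 q [-0.7526  0.8035  1.3555 -0.0002  0.9795 -2.0616]
tool x [ 0.0022 -0.0022 -1.    ] y [ 0.2587  0.9659 -0.0016] shift tool mm [ 4.6791  1.133  -1.4322]
y heading 75.00424123554822 turn about x 0.30424123554821847 shift after turn [ 4.6791  1.1254 -1.4382]
```

```bash
python3 -m inch '[[87,[-15,0,0],[0,0.2,0.1]],[87,[-25,0,0],[0,0,0]],[87,[-25,0,0],[0,0,0]],[87,[-25,0,0],[0,0,0]],[87,[-25,0,0],[0,0,0]],[87,[-20,0,0],[0,0,0]],[87,[0,0,0],[0,0,0]]]' 15; python3 w.py w6 grip_top carriage gauge reagent_bottle
python3 - <<'E'
from h import *
togo([.463,-.356,.20],75)
from fit import *
for n in("scene","side"):
    p,b=box(n,"reagent_bottle"); print(b,edges(n,cyl(.5765,-.388,.012,.121),p))
E
```

```text
time: 13.18
position: [0.5783, -0.3894, 0.2111]
tool_rot: [0.091, 0.7, -0.093, 0.703]
ft_force: [0.3, 0.6, 0.0]
grip_width: 0.0874
grip_top [282.9, 71.8] 0.78 [ 0.4644 -0.358   0.0795]
  box [283.0, 74.8, 21.6, 39.4] 0.75
carriage [281.3, 135.7] 0.89 [ 0.5192 -0.3747  0.012 ]
  box [283.1, 93.3, 65.8, 90.2] 0.82
gauge [282.8, 150.4] 0.8 [ 0.5367 -0.3776  0.    ]
  box [284.1, 141.1, 78.5, 253.2] 0.94
reagent_bottle [287.4, 184.4] 0.75 [ 0.5783 -0.3828  0.    ]
reagent_bottle [284.8, 71.2] 0.5 [ 0.4525 -0.3527  0.    ]
  box [285.1, 196.0, 41.4, 55.6] 0.98
t 13.62 pos [ 0.5768 -0.3882  0.2068] F [-0.6527  0.0472  1.1035] grip 0.0869647420545227 q [-0.7525  0.6419  1.2529 -0.0003  1.249  -2.0615]
tool x [-0.0018  0.0013 -1.    ] y [0.2587 0.966  0.0007] shift tool mm [   7.0854    1.6308 -118.2729]
y heading 75.00572570201233 turn about x 0.0057257020123273605 shift after turn [   7.0854    1.619  -118.273 ]
scene [395.4 236.9  27.7  54.4] 0.8
[np.float64(381.54999999999995), np.float64(409.25), np.float64(209.70000000000002), np.float64(264.1)] [np.float64(381.1182357510817), np.float64(407.01724065360196), np.float64(224.64950466021193), np.float64(262.071129283949)]
side [317.6 278.6  19.6  48.9] 0.6
[np.float64(307.8), np.float64(327.40000000000003), np.float64(254.15000000000003), np.float64(303.05)] [np.float64(306.67727665091735), np.float64(328.24676199960226), np.float64(265.2208242100292), np.float64(301.52655406055277)]
```

View pics/w6.png

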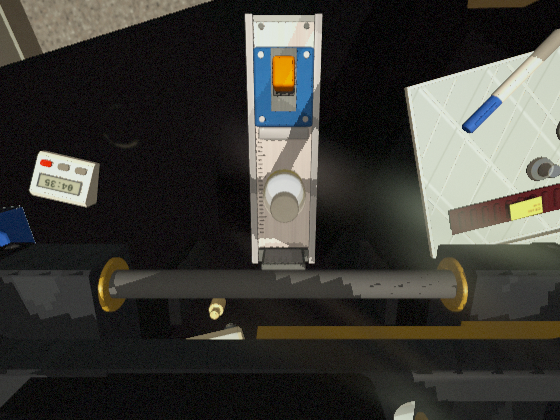

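Seen from above, the bottle stands centred on the bed at (285,190), the grip top is at (283,65), and the stop's face is near row 250. The gauge is square to the tool. I'll go to the grip now.

```bash
python3 -m inch '[[60,[0,0,-40],[0,0,0]],[60,[0,0,-40],[0,0,0]],[60,[0,0,-34],[0,0,0]],[60,[0,0,0],[0,0,0]],[60,[20,0,0],[0,0,0]],[60,[20,0,0],[0,0,0]],[60,[20,0,0],[0,0,0]],[60,[0,0,0],[0,0,0]]]' 15
python3 - <<'E'
from h import *
togo([.464,-.357,.044],75)
for z in(.062,): print("stop face top", onplane("wrist",[283,247],z,None))
E
```

```text
time: 14.82
position: [0.4699, -0.3621, 0.1476]
tool_rot: [0.09, 0.698, -0.094, 0.704]
ft_force: [-0.4, 0.3, 0.3]
grip_width: 0.06
t 14.82 pos [ 0.4699 -0.3621  0.1476] F [-0.4061  0.2767  0.2581] grip 0.0600299870762459 q [-0.8452  0.5748  1.5932  0.0009  0.9629 -2.1556]
tool x [ 0.0076 -0.0075 -0.9999] y [ 0.258   0.9661 -0.0052] shift tool mm [103.5557   3.9301  -7.9346]
y heading 75.04983217555925 turn about x 0.049832175559245684 shift after turn [103.5557   3.9232  -7.938 ]
stop face top [ 0.4991 -0.3688  0.062 ]
```

```bash
python3 -m inch '[[60,[10,4,-8],[0,0.5,0.3]],[60,[15,0,0],[0,0,0]],[60,[15,0,-1],[0,0,0]],[60,[15,0,0],[0,0,0]],[60,[0,0,0],[0,0,0]]]' 15
python3 - <<'E'
from h import *
togo([.464,-.357,.044],75)
imaging.camera("scene"); imaging.camera("side")
print(*tri([ray(n,imaging.tip_of(n,"grip_top")[0]["pixel"]) for n in("scene","side")]))
E
```

```text
time: 15.45
position: [0.4636, -0.3569, 0.0902]
tool_rot: [0.091, 0.7, -0.093, 0.702]
ft_force: [0.2, -0.2, 0.2]
grip_width: 0.0598
t 15.45 pos [ 0.4636 -0.3569  0.0902] F [ 0.1704 -0.2354  0.1712] grip 0.059832135833280294 q [-0.8471  0.6523  1.6466  0.0006  0.8392 -2.1578]
tool x [ 0.0026 -0.0023 -1.    ] y [ 0.2576  0.9662 -0.0015] shift tool mm [46.1998  0.0597  0.2319]
y heading 75.0701556251639 turn about x 0.07015562516390617 shift after turn [46.1998  0.06    0.2318]
[ 0.4558 -0.3629  0.0846] [np.float64(2.9760672747954566), np.float64(2.9760672747955583)]
```

```bash
python3 -m inch '[[60,[15,0,0],[0,0.1,0.1]],[60,[15,0,0],[0,0,0]],[60,[12,0,0],[0,0,0]],[60,[0,0,0],[0,0,0]],[60,[0,0,0],[0,0,0]]]' 15
python3 - <<'E'
from h import *
togo([.464,-.357,.046],75)
E
```

```text
time: 16.27
position: [0.4652, -0.3585, 0.0475]
tool_rot: [0.091, 0.699, -0.093, 0.703]
ft_force: [0.3, -0.1, -0.7]
grip_width: 0.0602
t 16.27 pos [ 0.4652 -0.3585  0.0475] F [ 0.318  -0.0885 -0.6529] grip 0.06020822150544655 q [-0.8473  0.7213  1.6619  0.0014  0.7526 -2.1586]
tool x [ 0.0046 -0.0037 -1.    ] y [ 0.2576  0.9663 -0.0024] shift tool mm [ 1.4711  1.1582 -1.5364]
y heading 75.07506345990993 turn about x 0.07506345990992713 shift after turn [ 1.4711  1.1561 -1.5379]
```

```bash
python3 -m inch '[[60,[1,1,-1.5],[0,0.3,0.2]],[26,[0,0,0],[0,0,0]],[15,[0,0,0],[0,0,0]],[10,[0,0,0],[0,0,0]],[10,[0,0,0],[0,0,0]],[10,[0,0,0],[0,0,0]]]' 15
python3 - <<'E'
from h import *
togo([.464,-.357,.046],75)
o=get_obs(); M=R.from_quat(o["tool_rot"]).as_matrix(); print("F tool",M.T@o["ft_force"])
E
```

```text
time: 17.02
position: [0.4646, -0.3588, 0.0478]
tool_rot: [0.091, 0.7, -0.092, 0.702]
ft_force: [-0.3, -1.2, -1.6]
grip_width: 0.0199
t 17.02 pos [ 0.4646 -0.3588  0.0478] F [-0.2655 -1.239  -1.5715] grip 0.01985254306823633 q [-0.8477  0.7212  1.6606 -0.0002  0.7561 -2.1586]
tool x [ 0.0023 -0.0029 -1.    ] y [ 0.2568  0.9665 -0.0022] shift tool mm [ 1.7626  1.5537 -1.0755]
y heading 75.11795477928025 turn about x 0.11795477928025377 shift after turn [ 1.7626  1.5515 -1.0787]
F tool [ 1.5744 -1.2622  0.0569]
```

```bash
cat > f.py <<'E'
from h import *
o=get_obs(); r=R.from_quat(o["tool_rot"]).as_matrix(); a=np.array([np.cos(np.radians(-15)),np.sin(np.radians(-15)),0])
d=o["position"]-np.array([.4646,-.3588,.0478])
print("t",round(o["time"],2),"travel",1e3*d@a,"lat",1e3*d@np.array([-a[1],a[0],0]),"z",o["position"][2],"F along",o["ft_force"]@a,"F tool",r.T@o["ft_force"],"toolx",r[:,0],"grip",o["grip_width"])
E
python3 -m inch '[[10,[0,0,4],[0,0.1,0.1]],[10,[0,0,7],[0,0,0]],[10,[0,0,7],[0,0,0]],[10,[0,0,7],[0,0,0]],[10,[0,0,4],[0,0,0]],[10,[0,0,0],[0,0,0]],[10,[0,0,0],[0,0,0]]]' 20; python3 f.py
```

```text
time: 17.9
position: [0.4943, -0.3667, 0.0478]
tool_rot: [0.092, 0.701, -0.092, 0.701]
ft_force: [-1.3, -1.5, -0.1]
grip_width: 0.0196
t 17.9 travel 30.78990467771565 lat 0.027046801084894767 z 0.04778525350420626 F along -0.8922968204777388 F tool [ 0.1365 -1.7848 -0.896 ] toolx [-0.     -0.0001 -1.    ] grip 0.01962944364923368
```

Sliding freely at about 1 N. I'll carry on slowly past bottle contact towards the earliest possible stop.

```bash
python3 -m inch '[[10,[0,0,2],[0,0,0]],[10,[0,0,3],[0,0,0]],[10,[0,0,3],[0,0,0]],[10,[0,0,3],[0,0,0]],[10,[0,0,3],[0,0,0]],[10,[0,0,3],[0,0,0]],[10,[0,0,3],[0,0,0]],[10,[0,0,3],[0,0,0]],[10,[0,0,3],[0,0,0]],[10,[0,0,3],[0,0,0]],[10,[0,0,0],[0,0,0]]]' 20; python3 f.py
python3 - <<'E'
from h import *
cv2.imwrite("pics/s7.png",cv2.resize(imaging.camera("side")[235:325,230:370,::-1],None,fx=5,fy=5,interpolation=cv2.INTER_CUBIC))
E
```

```text
time: 19.27
position: [0.5235, -0.3745, 0.0478]
tool_rot: [0.092, 0.702, -0.091, 0.701]
ft_force: [-1.9, 0.1, 1.9]
grip_width: 0.0201
t 19.27 travel 61.00368290183083 lat 0.04204870024369001 z 0.047777005003801165 F along -1.8659153029050743 F tool [-1.9311 -0.4414 -1.8693] toolx [-0.0012  0.0005 -1.    ] grip 0.020065284300155195
```

View pics/s7.png

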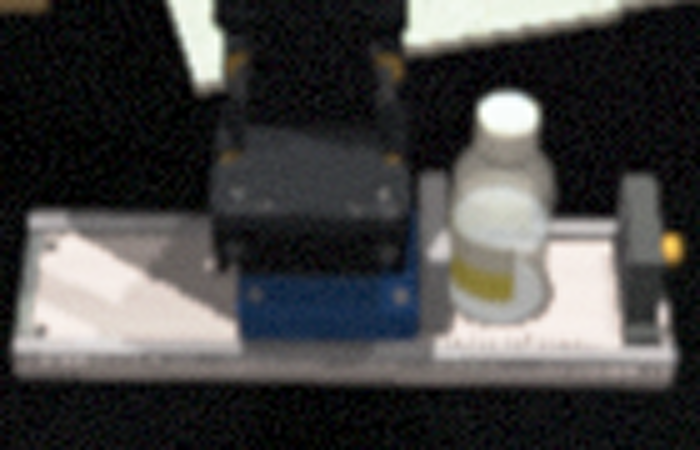

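The jaw has just met the upright bottle (left edge near 450). About 68 px, or roughly 29 mm, remain to the stop's face at 620.

```bash
python3 -m inch '[[10,[0,0,2],[0,0,0]],[10,[0,0,3],[0,0,0]],[10,[0,0,3],[0,0,0]],[10,[0,0,3],[0,0,0]],[10,[0,0,3],[0,0,0]],[10,[0,0,3],[0,0,0]],[10,[0,0,2],[0,0,0]],[10,[0,0,0],[0,0,0]],[10,[0,0,0],[0,0,0]]]' 20; python3 f.py
```

```text
time: 20.45
position: [0.5429, -0.3798, 0.0478]
tool_rot: [0.092, 0.702, -0.091, 0.701]
ft_force: [-2.4, -1.5, 1.3]
grip_width: 0.0197
t 20.45 travel 81.07067962186542 lat 0.023106416067168567 z 0.047777569453469185 F along -1.9150291833045046 F tool [-1.3355 -2.0807 -1.9214] toolx [-0.0016  0.0006 -1.    ] grip 0.019748643668981766
```

```bash
cat >> f.py <<'E'
fs=[]
for i in range(4): imaging.camera("side"); fs.append(get_obs()["ft_force"]@a)
print("F along avg",np.mean(fs),fs)
E
python3 -m inch '[[10,[0,0,1.5],[0,0,0]],[10,[0,0,1.5],[0,0,0]],[10,[0,0,1],[0,0,0]],[10,[0,0,0],[0,0,0]]]' 20; python3 f.py
```

```text
time: 20.95
position: [0.5468, -0.3808, 0.0478]
tool_rot: [0.092, 0.702, -0.091, 0.7]
ft_force: [-2.6, -1.5, 2.1]
grip_width: 0.0199
t 20.95 travel 85.05061522466572 lat 0.013196203753910396 z 0.047786400053723005 F along -2.1441377687274588 F tool [-2.0928 -2.1513 -2.1526] toolx [-0.002   0.0008 -1.    ] grip 0.019855832998102316
F along avg -1.555723162406352 [np.float64(-1.084036327092533), np.float64(-1.2923502693839872), np.float64(-1.864955139406917), np.float64(-1.98155091374197)]
```

```bash
python3 -m inch '[[10,[0,0,1.5],[0,0,0]],[10,[0,0,1],[0,0,0]],[10,[0,0,0],[0,0,0]]]' 20; python3 f.py
```

```text
time: 21.52
position: [0.5491, -0.3814, 0.0478]
tool_rot: [0.092, 0.702, -0.091, 0.7]
ft_force: [-2.1, -0.3, 0.4]
grip_width: 0.0198
t 21.52 travel 87.46644613691586 lat 0.0406983930242113 z 0.047760887945072376 F along -1.9667692146072169 F tool [-0.422  -0.7888 -1.9693] toolx [-0.0023  0.001  -1.    ] grip 0.01981404901997398
F along avg -1.7367339517689968 [np.float64(-2.2700664558330974), np.float64(-1.8303751938229913), np.float64(-1.1276485923742556), np.float64(-1.7188455650456431)]
```

```bash
python3 -m inch '[[10,[0,0,1.5],[0,0,0]],[10,[0,0,1],[0,0,0]],[10,[0,0,0],[0,0,0]]]' 20; python3 f.py
```

```text
time: 22.1
position: [0.5515, -0.3821, 0.0478]
tool_rot: [0.092, 0.702, -0.091, 0.7]
ft_force: [-2.6, -0.4, 1.6]
grip_width: 0.0196
t 22.1 travel 89.97549892179677 lat 0.02928560430083138 z 0.047769507241766616 F along -2.359232372793055 F tool [-1.6265 -1.074  -2.3655] toolx [-0.0025  0.001  -1.    ] grip 0.01960224077002995
F along avg -1.6504868755294173 [np.float64(-2.1500502391786633), np.float64(-2.331780945413407), np.float64(-0.6354688863843909), np.float64(-1.4846474311412083)]
```

```bash
python3 -m inch '[[10,[0,0,1.5],[0,0,0]],[10,[0,0,0.5],[0,0,0]],[10,[0,0,0],[0,0,0]]]' 20; python3 f.py
```

```text
time: 22.68
position: [0.5534, -0.3826, 0.0478]
tool_rot: [0.092, 0.702, -0.091, 0.7]
ft_force: [-2.8, -0.9, 1.0]
grip_width: 0.0199
t 22.68 travel 91.89635745479848 lat 0.02358431127279559 z 0.04779854450150715 F along -2.468656385055978 F tool [-0.9942 -1.62   -2.4745] toolx [-0.0027  0.0012 -1.    ] grip 0.019884866504225617
F along avg -2.4425811213131645 [np.float64(-3.2666208035494027), np.float64(-2.271776298641628), np.float64(-2.166108472476643), np.float64(-2.0658189105849836)]
```

```bash
python3 -m inch '[[10,[0,0,1],[0,0,0]],[10,[0,0,1],[0,0,0]],[10,[0,0,0],[0,0,0]]]' 20; python3 f.py
```

```text
time: 23.25
position: [0.5546, -0.3829, 0.0478]
tool_rot: [0.092, 0.703, -0.091, 0.7]
ft_force: [-3.5, 0.1, 3.2]
grip_width: 0.0197
t 23.25 travel 93.16084872188229 lat 0.016140452175683606 z 0.047802883007054216 F along -3.3904778381377576 F tool [-3.2145 -0.8406 -3.4073] toolx [-0.0044  0.0018 -1.    ] grip 0.019714348543630595
F along avg -2.885290125984423 [np.float64(-2.467071163973766), np.float64(-2.832847188241743), np.float64(-3.1575901236860826), np.float64(-3.083652028036101)]
```

```bash
python3 -m inch '[[10,[0,0,1],[0,0,0]],[10,[0,0,0.5],[0,0,0]],[10,[0,0,0],[0,0,0]]]' 20; python3 f.py
```

```text
time: 23.82
position: [0.5553, -0.383, 0.0477]
tool_rot: [0.092, 0.703, -0.091, 0.699]
ft_force: [-3.0, 0.2, 2.3]
grip_width: 0.0199
t 23.82 travel 93.86875543289209 lat 0.05173150443732055 z 0.04774875698019633 F along -2.902967164109128 F tool [-2.29   -0.5758 -2.9191] toolx [-0.0061  0.0026 -1.    ] grip 0.01993687777774527
F along avg -4.283253901760054 [np.float64(-4.60789277802336), np.float64(-5.030696007633742), np.float64(-3.1887134359826264), np.float64(-4.305713385400488)]
```

```bash
python3 -m inch '[[10,[0,0,1],[0,0,0]],[10,[0,0,1],[0,0,0]],[10,[0,0,0],[0,0,0]]]' 20; python3 f.py
```

```text
time: 24.4
position: [0.5559, -0.3832, 0.0478]
tool_rot: [0.092, 0.705, -0.091, 0.698]
ft_force: [-6.2, -0.2, 3.9]
grip_width: 0.0197
t 24.4 travel 94.5268104164986 lat 0.02951854377194607 z 0.04775048731751698 F along -5.971191388079728 F tool [-3.8863 -1.7397 -6.0139] toolx [-0.0092  0.0037 -1.    ] grip 0.019682714041831455
F along avg -5.112635367726941 [np.float64(-5.584404304045588), np.float64(-4.926897542353232), np.float64(-4.702071825248772), np.float64(-5.237167799260176)]
```

```bash
python3 -m inch '[[10,[0,0,1],[0,0,0]],[10,[0,0,1],[0,0,0]],[10,[0,0,0],[0,0,0]]]' 20; python3 f.py
```

```text
time: 24.98
position: [0.5559, -0.3832, 0.0477]
tool_rot: [0.093, 0.706, -0.09, 0.696]
ft_force: [-5.3, -0.4, 2.9]
grip_width: 0.0197
t 24.98 travel 94.53857133394317 lat 0.03162910763311899 z 0.04773141923303155 F along -5.011398320757779 F tool [-2.7999 -1.739  -5.0576] toolx [-0.0136  0.0054 -0.9999] grip 0.019656723143656324
F along avg -5.226659337473756 [np.float64(-5.5491193598005255), np.float64(-5.132125291890801), np.float64(-4.630119335034341), np.float64(-5.595273363169359)]
```

```bash
python3 -m inch '[[10,[0,0,1],[0,-0.5,0]],[10,[0,0,1.5],[0,-0.5,0]],[10,[0,0,1.5],[0,-0.3,0]]]' 20; python3 f.py
```

```text
time: 25.55
position: [0.5567, -0.3834, 0.0477]
tool_rot: [0.092, 0.701, -0.09, 0.702]
ft_force: [-7.2, -0.3, 4.8]
grip_width: 0.0198
t 25.55 travel 95.3497403484734 lat 0.03943965038950381 z 0.047727259997255495 F along -6.865150061408994 F tool [-4.7838 -2.156  -6.8707] toolx [ 0.0013  0.0022 -1.    ] grip 0.019841504783295855
F along avg -5.774205153557783 [np.float64(-6.068794807536052), np.float64(-5.666948044886286), np.float64(-5.566334906732222), np.float64(-5.79474285507657)]
```

```bash
python3 -m inch '[[10,[0,0,1.5],[0,-0.2,0]],[10,[0,0,2],[0,-0.3,0]],[10,[0,0,2],[0,-0.3,0]]]' 20; python3 f.py
```

```text
time: 26.12
position: [0.5574, -0.3836, 0.0477]
tool_rot: [0.092, 0.7, -0.089, 0.703]
ft_force: [-7.5, -0.1, 5.5]
grip_width: 0.0195
t 26.12 travel 96.0244457293727 lat 0.040665909081347706 z 0.047715647089721584 F along -7.278379747891712 F tool [-5.5255 -1.9474 -7.272 ] toolx [ 0.0039  0.0028 -1.    ] grip 0.01951190946198178
F along avg -7.680199879742072 [np.float64(-7.556102631724305), np.float64(-7.115508153543802), np.float64(-8.633443178910872), np.float64(-7.415745554789306)]
```

Pressing at about 6 N (7.5 at the grip less 1.5 slide friction). Releasing now.

```bash
python3 -m inch '[[30,[0,0,0],[0,0,0]],[50,[0,0,0],[0,0,0]],[60,[0,0,0],[0,0,0]],[60,[0,0,0],[0,0,0]]]' 20; python3 f.py; python3 -m inch '[[60,[-10,0,0],[0,0,0]],[60,[-20,0,0],[0,0,0]],[60,[-25,0,0],[0,0,0]],[60,[-25,0,-10],[0,0,0]],[60,[-25,0,-20],[0,0,0]],[60,[-20,0,-30],[0,0,0]],[60,[0,0,-40],[0,0,0]],[60,[0,0,0],[0,0,0]]]' 20
python3 - <<'E'
from h import *
from fit import *
a=imaging.camera("side")[235:325,230:370,::-1];b=imaging.camera("scene")[190:300,320:460,::-1]
cv2.imwrite("pics/s8.png",np.hstack([cv2.resize(a,(400,300)),cv2.resize(b,(400,300))]))
for n in("scene","side"):
    p,bb=box(n,"reagent_bottle"); print(bb)
    s=least_squares(lambda v:np.array(edges(n,cyl(v[0],v[1],.012,.121),p))[[0,1,3]]-np.array(bb)[[0,1,3]],[.605,-.394]); print(s.x,s.fun)
    g=np.array([.5375,-.3765]);u=np.array([np.cos(np.radians(15)),-np.sin(np.radians(15))]);print("gauge xy",(s.x-g)@u,(s.x-g)@[-u[1],u[0]])
E
```

```text
time: 26.82
position: [0.5611, -0.3833, 0.0473]
tool_rot: [0.092, 0.698, -0.089, 0.705]
ft_force: [0.1, 0.7, -0.4]
grip_width: 0.052
t 26.82 travel 99.50623000673302 lat 1.348471361345002 z 0.04725934281507858 F along -0.048685056587626674 F tool [ 0.4383  0.6816 -0.0497] toolx [ 0.0107  0.0019 -0.9999] grip 0.052006904275003166
F along avg -0.40612426312461525 [np.float64(-0.946221740275483), np.float64(-0.18968706756650522), np.float64(-0.1284476330526325), np.float64(-0.3601406116038404)]
time: 28.02
position: [0.4623, -0.3598, 0.1864]
tool_rot: [0.088, 0.694, -0.093, 0.708]
ft_force: [-0.1, 0.1, -0.6]
grip_width: 0.0598
scene [412.1 227.7  21.2  44.8] 0.79
[np.float64(401.5), np.float64(422.70000000000005), np.float64(205.29999999999998), np.float64(250.1)]
[ 0.6408 -0.4035] [-2.2757  2.1708 -0.208 ]
gauge xy 0.10676462287059368 0.0006102524538023173
side [344.5 277.8  20.8  48.9] 0.88
[np.float64(334.1), np.float64(354.9), np.float64(253.35000000000002), np.float64(302.25)]
[ 0.6319 -0.4037] [-0.9836  0.9421 -0.0451]
gauge xy 0.09823190421855246 -0.0018436949245695666
```

View pics/s8.png

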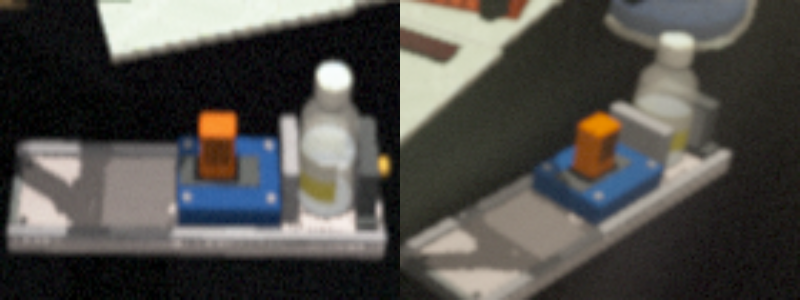

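The side and scene views show the bottle upright between the closed jaw (290,165) and the stop (365,165). The arm is clear, so I'm handing in.

```bash
python3 -c "
from rig import robot; print(robot.hand_in())"
```

```text
the job is handed in; nothing more can be done
None
```

The yellow-banded bottle is standing in the gauge between the closed jaw and the stop. I handed the job in at about 28.5 s on the robot's clock. No verdict was reported.

- **Placing:** I stood the bottle upright in the middle of the bed and let go of it. The wrist view from above showed it centred between the jaw and the stop.
- **Pressing:** I gripped the orange grip and slid the jaw about 91 mm until the bottle met the stop. The force at the grip then averaged about 7.7 N, which less about 1.5 N of slide friction is roughly 6 N on the bottle. I opened the fingers and backed the arm off.
- **Last checks:** The side and scene views showed the bottle upright with the jaw against it, the bottle against the stop and the arm clear. It was about 1–2 mm off the bed's middle line.
- **What disagreed or wasn't checked:**
  - **Bottle position:** the bottle's place along the gauge came out differently from each source: 107 mm by the scene camera, where the jaw partly hides the bottle, 98 mm by the side camera, and about 94 mm from the jaw's travel. All are well above the required 63 mm.
  - **Force readings:** these scattered by about 1 N.
  - **Gap after release:** I did not measure the gap between jaw and bottle after letting go, only saw it closed in the pictures.
  - **Green-banded bottle and carton:** I did not measure their positions again at the end. I kept the arm clear of both and saw no sign of contact.

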